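# Lift the bearing tray and hold it under the magnifier

## Task

Pick up the flat lifter by its upright grip, slide its blade under the grey tray while the tray still rests on its rack, and lift the tray off with the steel ball staying in its pocket. Carry it to the bench magnifier without tipping it and without the gripper touching the tray, and hold it there level and still, with the ball centred below the lens and about 60 mm beneath the underside of the lens ring. The program finishes while still holding the lifter with tray and ball like this, clear of the magnifier; leave the jar, the brass weight and the loupe where they are.

Things in the scene. Friction and masses are not known exactly. Their poses are not given: they have to be found in the camera images.
- lifter: loose steel spatula-like lifter, 0.18 kg, flat on the bench. Origin: underside, below the upright grip; x from grip to blade tip, z up. Plate 4 mm thick: shank 30 mm wide, x = -30 to 105 mm; blade 56 mm wide, x = 100 to 190 mm. Black grip 32 (x) by 18 mm (y), top 69 mm above the underside (foot 40 x 24, 10 mm high): take it from above across the 18 mm with 30 N or more; the loaded blade pulls down
- grip (a point): point inside the lifter's upright grip, 46 mm above the lifter's underside: a good place for the middle of the finger pads; same axes as the lifter
- blade (a point): centre of the top face of the lifter's blade, 145 mm ahead of the grip along the lifter's x; the tray's centre belongs over this point; same axes as the lifter
- tray: loose grey plastic tray, 80 mm (x) by 116 mm (y), 7 mm thick with a 4 mm higher edge, about 70 g. Origin: centre of its underside; z up. It lies across the two ledges of the rack
- pocket (a point): centre of the floor of the tray's only pocket, at the tray's centre, 4 mm above its underside; the pocket is round, 26 mm wide and 3 mm deep
- ball_center (a point): centre of the loose steel ball, 18 mm diameter, 24 g, that lies in the pocket and rolls freely up to about 6 mm to each side in it; it leaves the pocket if the tray is tipped far or jerked
- rack: fixed aluminium rack under the tray. Origin: on the bench below the tray's centre; the lifter goes in along +x from the open side facing the robot. Two ledges, x = -45 to 45 mm, top 30 mm high, 84 mm free between them (y = -42 to 42). Lips 2 mm beside the tray's ends and stops 2 mm behind it rise 6 mm above the ledges. Low bar, 6 mm high, on the bench at x = 45 to 55 mm, open above
- magnifier: fixed bench magnifier; place and yaw vary. Origin: on the bench level, straight below the lens centre; x points away from the robot, to the post. The post (12 mm thick, 297 mm high, on a round foot 84 mm wide) stands at x = 130 mm; an arm 260 mm high carries the horizontal lens ring, 72 mm wide, at x = 0
- lens (a point): centre of the lens ring at its underside, 250 mm above the bench; the ball must be held about 60 mm straight below this point. The space below it is free down to the bench
- ball_jar: bystander: white jar with screw cap, 34 mm wide, 43 mm high; origin at its underside; leave it alone
- brass_weight: bystander: brass block with a round knob, 34x50x28 mm; origin at its underside; leave it alone
- loupe: bystander: small closed loupe in a rounded case, 36x32x19 mm; origin at its underside; leave it alone

How it is judged:
On the way, in this order (a step that is already met when the one before it is completed fails the run):
1. the lifter's blade is under the tray while the tray still rests on the rack (x of blade in the frame of tray between -0.03 and 0.03 m and y of blade in the frame of tray between -0.025 and 0.025 m and z of blade in the frame of tray below 0.003 m and z of tray in the frame of rack below 0.034 m), for 0.1 s.
2. the tray is lifted clear of the rack on the lifter (height (world z) of tray above 0.06 m and contact force between lifter and tray above 0.2 N and contact force between the fingers and lifter above 1 N), for 0.2 s.
At the end, for the whole second after the job is handed in: The fingers hold the lifter; the tray lies on it, level within 0.1 rad and still (under 20 mm/s), ball in its pocket; the ball's centre is within 18 mm horizontally of the lens centre and 40 to 80 mm below the lens ring's underside; nothing touches the magnifier (horizontal distance between ball_center and lens below 0.018 m and z of ball_center in the frame of lens between -0.08 and -0.04 m and horizontal distance between ball_center and pocket below 0.009 m and distance between ball_center and pocket below 0.014 m and angle between tray's own z axis and vertical below 0.1 rad and linear speed of tray below 0.02 m/s and contact force between lifter and tray above 0.2 N and contact force between the fingers and lifter above 1 N and contact force between magnifier and anything else below 0.1 N); the arm keeps its last pose, push and grip.
It fails at once if the ball leaves its pocket (distance between ball_center and pocket above 0.018 m).
It fails at once if the tray is tipped by more than 0.3 rad (angle between tray's own z axis and vertical above 0.3 rad).
It fails at once if the gripper or arm touches the tray (contact force between any of the arm, the fingers and tray above 0.5 N).
It fails at once if a bystander (jar, brass weight or loupe) is moved by more than 20 mm (distance of any of ball_jar, brass_weight, loupe from where it was at the start of the episode above 0.02 m).
It also fails if it takes over 61 s, if anything falls off the work surface, if the arm or the gripper's body presses on something with over 40 N, if the wrist force passes 120 N, or if a joint passes its speed limit or range.

## Robot

A 6-joint arm with a two-finger parallel gripper is mounted at the origin on a cart in front of the work surface, level with it; the furniture and walls round the work are solid. World frame = base frame: x ahead of the robot, y to its left, z up, the work surface at z = 0. Lengths are in m, angles in rad, forces in N, time in s.
With the tool pointing down it reaches from about 0.275 to 0.975 m from the base axis. Payload 8.4 kg.
Tool frame: the origin (TCP) lies at the very end of the fingers, on their centre line; the grasp point (between the pads) lies 19 mm behind it; z points along the fingers, y is the line along which they close (so a half turn about z gives the same grasp; the last joint's range is limited). The gripper opens to 92 mm and grips with 3 to 60 N. Pads are 20 mm wide; open, the fingers measure 128 mm over their backs; the gripper's body (75 mm by 189 mm) begins 69 mm behind the grasp point.
Start: joints at [-1.303, 0.353, 1.633, -0, 1.155, -0.002], TCP at [0.167, -0.602, 0.215] pointing down, gripper open.
Joint ranges: [-2.63, 2.63], [-0.92, 2.1], [0.06, 2.66], [-1.3, 4.44], [0, 2.69], [-3.02, 3.02]. Speed limits (rad/s): [2.22, 2.22, 2.79, 3.14, 3.14, 3.14].

## Interface

Orientations are given as a unit quaternion [x, y, z, w].
In Python, from cell import bot, cams, workorder, sense gives the robot as it stands (bot), with the cameras (cams), the job (workorder) and the readings as plain functions.
- The arm moves only by the tool nudge_tcp, called in YAML: its name, and indented under it one key for each argument. Schema: {"type":"object","properties":{"deltas":{"type":"object","properties":{"ticks":{"type":"array","items":{"type":"array","items":{"type":"number"},"minItems":7,"maxItems":7},"minItems":1,"maxItems":8}},"additionalProperties":false,"required":["ticks"]},"only":{"type":"string"},"quiet":{"type":"boolean"},"lines":{"type":"string"}},"required":["deltas"],"additionalProperties":false}. deltas is an object whose key "ticks" holds a list of rows, 1 to 8 of them, each of 7 numbers: the finger opening in m, then dx, dy, dz in normalised numbers (1 is 80 cm), then a rotation vector rx, ry, rz in shares of 2 rad (1.0 is 2 rad); each row is the pose to reach, as a shift and turn from the pose commanded when the call began, along the tool's axes at that moment; what a row does not reach only later rows make up. A row lasts 1/10 s, in which the tool goes at most 0.05 m and 0.15 rad, less where a joint would pass 70% of its speed; a pose out of reach is approached as far as the arm can. The fingers move at their own pace and stop on an object; the grip force is fixed at half the most. Time passes only in rows, so rows that do not move let the fingers close. The tool returns the time, the measured TCP pose, the force, the opening and the grip force at its end. only (a regular expression) keeps the lines of the reply that match it, lines (a string "A,B") keeps lines A to B, and quiet returns only ok. A shift or turn number past 1, either way, is cut back to 1. Input that does not fit is refused with a message, and nothing moves.
- sense(): the state, without advancing time (a new reading comes with each control period).
- cams.camera(name): name is "scene" or "top"; returns a dict with "pixels" (420x560x3 uint8, blue, green, red), "camera_matrix" (3x3 intrinsics, pixels), "origin" and "orientation" of the camera in the world. Camera axes: x right, y up, looking along -z (the intrinsics and any distortion apply to the point x, -y, -z); pixel columns grow to the right and rows downward; lengths in m; the calibration is good to about 2 mm. A picture is of the moment at which its call begins. There is no depth.
- workorder.sign_off(): hands the job in; it is judged then, once.
The state is a dict: "clock": time; "joint_pos": joint angles; "dq": joint speeds; "effort": joint torques, N m; "ee_pos": TCP position; "tcp_rot": TCP orientation; "ft_force": force on the tool from outside, world axes, zero at the start; "wrist_torque": the same for the moment, N m; "finger_gap": finger opening in m; "grip_force": force on a finger pad.
Only numpy, scipy, OpenCV 4.12 (cv2) and the standard library are available. Lean on these libraries where they do the work, as an engineer would, in place of code of your own. Each camera call takes 0.05 s, during which the arm holds its last target. There are 200 camera calls.

## Working session

There is one attempt and no reset: what is moved stays moved. The work goes in short steps, Python scripts to look and compute and a tool call to move; the robot and the scene stay as the last step left them, time stands still between calls to the robot, and variables do not carry over. Pictures are saved under pics/ and viewed, at most 10 in all, crops included, and the job is handed in when it is done.

```bash
ls; mkdir -p pics; python3 - <<'E'
from cell import bot, cams, workorder, sense
import cv2,json,numpy as np
for n in("scene","top"):
    c=cams.camera(n); cv2.imwrite(f"pics/{n}0.png",c["pixels"])
    print(n,[(k,np.round(np.array(v),4).tolist()) for k,v in c.items() if k!="pixels"])
s=sense();print(s)
E
```

```text
cell.py
pics
scene [('camera_matrix', [[404.174, 0.0, 273.5736], [0.0, 404.174, 208.6712], [0.0, 0.0, 1.0]]), ('origin', [0.2445, 0.5117, 0.7011]), ('orientation', [-0.1146, 0.4337, 0.8625, -0.2341])]
top [('camera_matrix', [[497.6857, 0.0, 280.1951], [0.0, 497.6857, 207.8713], [0.0, 0.0, 1.0]]), ('origin', [0.5107, -0.1211, 1.2519]), ('orientation', [0.0267, -0.0347, -0.6985, 0.7142])]
{'clock': 0.1, 'joint_pos': array([-1.30341195e+00,  3.53570649e-01,  1.63406353e+00, -1.81166279e-05,
        1.15519515e+00, -2.39487075e-03]), 'dq': array([-8.07706818e-04,  2.50445273e-04, -1.05195551e-03,  8.63303290e-05,
        4.59518377e-04, -6.35143314e-04]), 'effort': array([-8.84042001e-04, -5.94908631e+01, -3.34932232e+01,  6.97136158e-02,
        1.83131156e-02, -4.55371583e-05]), 'ee_pos': array([ 0.16645311, -0.60196208,  0.2139423 ]), 'tcp_rot': array([ 9.90915498e-01,  1.34484544e-01, -8.98994529e-05, -6.11824505e-04]), 'ft_force': array([-0.17125377, -1.35666796, -0.2964757 ]), 'wrist_torque': array([ 0.01815185,  0.02553866, -0.02504131]), 'grip_force': 0.0, 'finger_gap': 0.09208182485832199}
```

View pics/scene0.png

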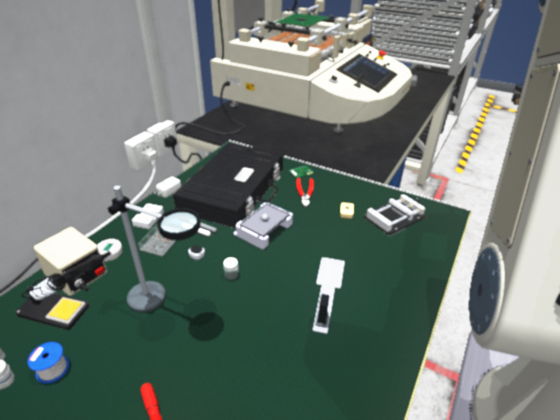

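View pics/top0.png

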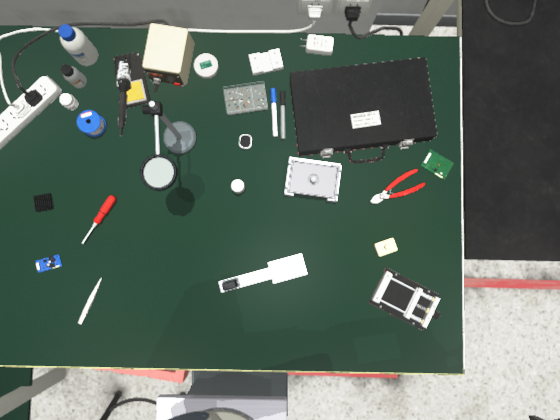

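The scene view shows the lifter at (328,293), the tray on its rack at (264,224), and the lens at (180,225). In the top view the lifter runs from grip (230,284) to blade (290,268), with the tray at (313,180), the lens at (158,172), the jar at (237,186), the loupe at (245,142) and the brass weight at about (386,247). Next I'll zoom in.

```bash
cat > h.py <<'E'
from cell import bot, cams, workorder, sense
import cv2,numpy as np
from scipy.spatial.transform import Rotation as R
def shot(n):
    c=cams.camera(n); c["R"]=R.from_quat(c["orientation"]).as_matrix(); return c
def ray(c,u,v):
    K=c["camera_matrix"]; d=np.array([(u-K[0][2])/K[0][0],-(v-K[1][2])/K[1][1],-1.])
    return np.array(c["origin"]),c["R"]@d
def onplane(c,p,z):
    o,d=ray(c,*p); return o+d*(z-o[2])/d[2]
def tri(c1,p1,c2,p2):
    A=[];b=[]
    for c,p in((c1,p1),(c2,p2)):
        o,d=ray(c,*p); d/=np.linalg.norm(d); P=np.eye(3)-np.outer(d,d); A.append(P);b.append(P@o)
    return np.linalg.lstsq(np.vstack(A),np.hstack(b),rcond=None)[0]
def proj(c,X):
    q=c["R"].T@(np.array(X)-c["origin"]); K=c["camera_matrix"]
    return np.array([K[0][0]*q[0]/-q[2]+K[0][2], K[1][1]*-q[1]/-q[2]+K[1][2]])
E
python3 - <<'E'
from h import *
c=shot("top"); im=c["pixels"]; s=shot("scene")["pixels"]
f=lambda a,k:cv2.resize(a,None,fx=k,fy=k,interpolation=cv2.INTER_CUBIC)
cv2.imwrite("pics/c1.png",f(im[120:300,130:350],3.3))
hsv=cv2.cvtColor(im,cv2.COLOR_BGR2HSV)
m=((hsv[...,2]>90)).astype(np.uint8)
n,l,st,ce=cv2.connectedComponentsWithStats(m)
for i in range(1,n):
    x,y,w,h,a=st[i]
    if 60<a<6000 and 120<x+w/2<420 and 110<y+h/2<300: 
        cn=cv2.findContours((l==i).astype(np.uint8),cv2.RETR_EXTERNAL,cv2.CHAIN_APPROX_NONE)[0][0]
        print(st[i],ce[i].round(1),cv2.minAreaRect(cn))
cv2.imwrite("pics/c2.png",f(s[170:350,120:340],3.3))
E
```

```text
[270  87   8  50 312] [273.7 111. ] ((273.5528564453125, 111.53266143798828), (49.14320755004883, 6.444446563720703), 88.02507019042969)
[280 105   6  34 194] [282.4 122. ] ((282.5, 121.5), (33.0, 5.0), 90.0)
[350 110  32  19 468] [365.2 119.1] ((365.2052001953125, 119.08379364013672), (15.58586311340332, 30.031295776367188), 81.25383758544922)
[154 115   6  40 204] [156.5 134.5] ((156.5, 134.5), (39.0, 5.0), 90.0)
[160 115  36  38 886] [178.3 135.4] ((175.65599060058594, 135.1468048095703), (40.4202766418457, 31.895614624023438), 16.699243545532227)
[238 134  15  16 116] [244.8 141.4] ((245.0, 141.5), (15.0, 14.0), 90.0)
[398 138  16  12 110] [405.5 143.4] ((405.719970703125, 143.5399932861328), (9.475231170654297, 15.980613708496094), 81.8698959350586)
[320 148  14  11 117] [326.4 152.7] ((326.5, 153.0), (10.0, 13.0), 90.0)
[143 156  31  32 774] [158.2 172.1] ((158.0, 171.5), (31.0, 30.0), 90.0)
[ 284  156   58   47 2085] [312.7 177.9] ((312.68359375, 178.82049560546875), (55.08115005493164, 40.17366027832031), 7.765166282653809)
[370 169  56  35 570] [396.4 188.6] ((395.8692626953125, 189.64614868164062), (21.582042694091797, 57.18000793457031), 60.255123138427734)
[230 179  15  15 182] [237.3 185.6] ((237.0, 186.0), (14.0, 14.0), 90.0)
[ 218  237   96   59 2713] [275.6 269.1] ((266.2059020996094, 271.32354736328125), (54.57051086425781, 99.68213653564453), 75.96376037597656)
[374 237  24  20 332] [385.5 246.7] ((385.4499816894531, 246.85000610351562), (15.17893123626709, 21.81971549987793), 71.56504821777344)
[ 371  268   70   61 1230] [407.  299.7] ((404.9364929199219, 298.2310791015625), (65.29632568359375, 34.77965545654297), 27.897274017333984)
```

View pics/c1.png

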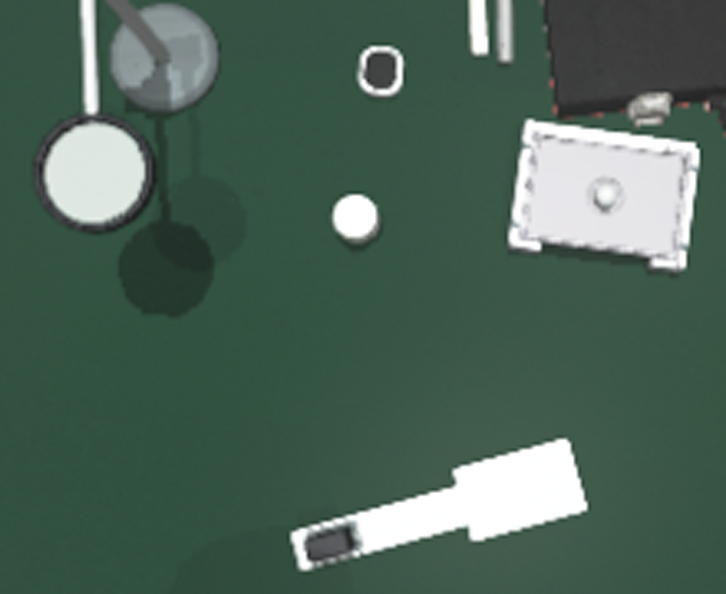

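View pics/c2.png

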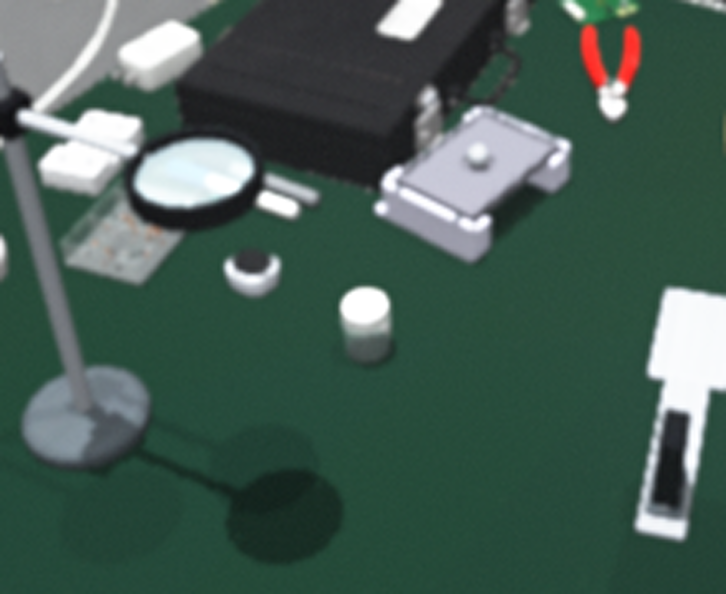

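The top crop shows blade corners (455,468), (569,438), (587,512), (474,540), the grip top at (330,543), the tray corners at about (533,135) and (688,152), the ball at (606,195) and the ring centre at (95,173). The scene crop shows the open rack side with the ring centred at (195,178). Now I'll compute the poses.

```bash
cat > m.py <<'E'
from h import *
c=shot("top"); im=c["pixels"]; s=shot("scene")
g=cv2.cvtColor(im,cv2.COLOR_BGR2GRAY)
C1=lambda u,v:((u+.5)/3.3-.5+130,(v+.5)/3.3-.5+120)
C2=lambda u,v:((u+.5)/3.3-.5+120,(v+.5)/3.3-.5+170)
r=lambda a:np.round(a,4)
# lifter
m=np.zeros_like(g); m[230:300,215:320]=(g[230:300,215:320]>150)
b=cv2.morphologyEx(m,cv2.MORPH_OPEN,np.ones((17,17),np.uint8))
cn=max(cv2.findContours(b,0,cv2.CHAIN_APPROX_NONE)[0],key=cv2.contourArea)
mo=cv2.moments(b,True); bc=(mo["m10"]/mo["m00"],mo["m01"]/mo["m00"])
print("blade open",bc,cv2.minAreaRect(cn))
B=[onplane(c,C1(*p),.004) for p in((455,468),(569,438),(587,512),(474,540))]
B=np.array(B);cB=B.mean(0); dx=(B[1]+B[2]-B[0]-B[3]); dx/=np.linalg.norm(dx)
E=np.mean([onplane(c,C1(*p),.004) for p in((292,533),(300,571))],0)
T=(B[1]+B[2])/2; d2=(T-E)/np.linalg.norm(T-E)
print("blade",r(cB),r(onplane(c,bc,.004)),"len",np.linalg.norm(B[1]-B[0]),"yaw",np.arctan2(dx[1],dx[0]),np.arctan2(d2[1],d2[0]),"L",np.linalg.norm(T-E))
print("grip from blade/tip/end",r(cB-.145*d2),r(T-.19*d2),r(E+.03*d2))
gm=np.zeros_like(g); gm[276:292,221:240]=((g[276:292,221:240]<90)); 
# grip top via crop point & scene
print("griptop",r(onplane(c,C1(330,543),.069)),r(tri(c,C1(330,543),s,C2(678,412))))
# rack / tray
O=np.array([onplane(c,C1(*p),.036) for p in((525,120),(698,145),(684,270),(510,247))])
I=np.array([onplane(c,C1(*p),.041) for p in((533,135),(688,152),(680,250),(523,237))])
for n,Q in(("outer",O),("inner",I)):
    y=(Q[0]+Q[3]-Q[1]-Q[2]); print(n,r(Q.mean(0)),"yaw",np.arctan2(-y[0],y[1]),"w",np.linalg.norm(y)/2,"x",np.linalg.norm(Q[0]+Q[1]-Q[2]-Q[3])/2)
print("ball",r(onplane(c,C1(606,195),.043)), r(tri(c,C1(606,195),s,C2(479,157))))
# lens
dk=(g<55).astype(np.uint8); 
L=tri(c,C1(95,173),s,C2(195,178)); print("lens tri",r(L),r(onplane(c,C1(95,173),.257)))
F=onplane(c,C1(164,57),.008); print("foot",r(F),"tri",r(tri(c,C1(164,57),s,C2(86,416))), "yaw",np.arctan2(F[1]-L[1],F[0]-L[0]))
print("jar",r(onplane(c,C1(355,217),.043)),"loupe",r(onplane(c,C1(381,70),.019)))
E
python3 m.py
```

```text
blade open (285.669749009247, 268.15984147952446) ((285.5, 268.0), (22.0, 35.0), 90.0)
blade [ 0.4696 -0.1558  0.004 ] [ 0.469 -0.151  0.004] len 0.08916043680916849 yaw -1.3010419392321746 -1.2846237627241346 L 0.21987165438597722
grip from blade/tip/end [ 0.4287 -0.0167  0.004 ] [ 0.4278 -0.0162  0.004 ] [ 0.4278 -0.0163  0.004 ]
griptop [ 0.4309 -0.0185  0.069 ] [ 0.4303 -0.0192  0.0735]
outer [ 0.6904 -0.2125  0.036 ] yaw -0.11524446758865721 w 0.13093767763864417 x 0.09572814335942198
inner [ 0.6911 -0.2134  0.041 ] yaw -0.07327751161782387 w 0.11671588499326907 x 0.07547657491984634
ball [ 0.6896 -0.2133  0.043 ] [ 0.6901 -0.2137  0.0382]
lens tri [0.6647 0.1158 0.2549] [0.6641 0.1152 0.257 ]
foot [0.7937 0.1254 0.008 ] tri [0.7954 0.1269 0.0017] yaw 0.07371112129412331
jar [ 0.6688 -0.0274  0.043 ] loupe [ 0.7852 -0.0421  0.019 ]
```

```bash
cat > go.py <<'E'
import sys
from h import *
# args: x y z toolyaw -> shift and rotvec in tool axes
x,y,z,w=map(float,sys.argv[1:5]); s=sense()
R0=R.from_quat(s["tcp_rot"]); Rt=R.from_euler("z",w)*R.from_euler("x",np.pi)
print("d",np.round(R0.inv().apply(np.array([x,y,z])-s["ee_pos"]),4),"rv",np.round((R0.inv()*Rt).as_rotvec(),3),"q",np.round(s["joint_pos"],2))
E
python3 go.py .429 -.0172 .14 1.855
```

```text
d [ 0.4089 -0.4939  0.0746] rv [-0.    -0.    -1.585] q [-1.3   0.35  1.63  0.    1.16 -0.  ]
```

Careful with the scale: shifts go in shares of 80 cm and turns go in shares of 2 rad. That gives: -0.28 m / 0.8 = -0.35, 0.017 m / 0.8 = 0.0213, -0.93 rad / 2 = -0.465.

nudge_tcp:
  deltas: {"ticks": [[0.092,0.0375,-0.0463,0.0075,0,0,-0.06],[0.092,0.075,-0.0925,0.0138,0,0,-0.12],[0.092,0.1125,-0.1388,0.0213,0,0,-0.18],[0.092,0.15,-0.185,0.0275,0,0,-0.24],[0.092,0.1875,-0.2313,0.035,0,0,-0.3],[0.092,0.225,-0.2775,0.0413,0,0,-0.36],[0.092,0.2625,-0.3188,0.0488,0,0,-0.42],[0.092,0.2875,-0.35,0.0525,0,0,-0.465]]}

```text
clock: 1.1
ee_pos: [0.3141, -0.2689, 0.1723]
tcp_rot: [0.824, 0.567, 0.0, -0.0]
ft_force: [0.8, -0.4, 0.1]
finger_gap: 0.0921
grip_force: 0.0
```

```bash
python3 go.py .429 -.0172 .12 1.855
```

```text
d [0.2761 0.0173 0.0524] rv [ 0.   -0.   -0.65] q [-0.71  0.07  2.1   0.    0.97 -0.35]
```

Converted, 0.276 m / 0.8 = 0.345, 0.266 m / 0.8 = 0.3325, -0.65 rad / 2 = -0.325.

nudge_tcp:
  deltas: {"ticks": [[0.092,0.05,0.0025,0.0088,0,0,-0.05],[0.092,0.1,0.0063,0.0188,0,0,-0.1],[0.092,0.15,0.0088,0.0288,0,0,-0.15],[0.092,0.2,0.0125,0.0375,0,0,-0.2],[0.092,0.25,0.015,0.0475,0,0,-0.25],[0.092,0.3,0.0188,0.0563,0,0,-0.29],[0.092,0.3325,0.0213,0.0625,0,0,-0.315],[0.092,0.345,0.0216,0.065,0,0,-0.325]]}

```text
clock: 1.9
ee_pos: [0.4306, -0.0184, 0.1203]
tcp_rot: [0.6, 0.8, 0.0, -0.0]
ft_force: [0.4, -0.0, -0.1]
finger_gap: 0.0922
grip_force: 0.0
```

```bash
python3 go.py .429 -.0172 .027 1.855
```

```text
d [ 0.0016 -0.0012  0.0933] rv [ 0.    -0.    -0.001] q [-0.05  0.18  2.12  0.    0.84 -0.33]
```

Converted, 0.0933 m / 0.8 = 0.1166, 0.085 m / 0.8 = 0.1063.

nudge_tcp:
  deltas: {"ticks": [[0.092,0,-0.0013,0.0375,0,0,0],[0.092,0.0013,-0.0013,0.075,0,0,0],[0.092,0.0013,-0.0013,0.1063,0,0,0],[0.092,0.0013,-0.0013,0.1166,0,0,0],[0.092,0.0013,-0.0013,0.1166,0,0,0],[0.05,0.0013,-0.0013,0.1166,0,0,0],[0.03,0.0013,-0.0013,0.1166,0,0,0],[0.0,0.0013,-0.0013,0.1166,0,0,0]]}

```text
clock: 2.7
ee_pos: [0.4294, -0.0197, 0.0283]
tcp_rot: [0.602, 0.799, 0.001, 0.001]
ft_force: [0.3, -0.5, 0.6]
finger_gap: 0.0702
grip_force: 0.0
```

nudge_tcp:
  deltas: {"ticks": [[0,0,0,0,0,0,0],[0,0,0,0,0,0,0],[0,0,0,0,0,0,0],[0,0,0,0,0,0,0],[0,0,0,0,0,0,0]]}

```text
clock: 3.2
ee_pos: [0.4286, -0.0196, 0.0273]
tcp_rot: [0.602, 0.799, -0.0, -0.0]
ft_force: [0.5, 0.1, -0.3]
finger_gap: 0.0301
grip_force: 0.0
```

nudge_tcp:
  deltas: {"ticks": [[0,0,0,0,0,0,0],[0,0,0,0,0,0,0],[0,0,0,0,0,0,0],[0,0,0,0,0,0,0],[0,0,0,0,0,0,0],[0,0,0,0,0,0,0]]}

```text
clock: 3.8
ee_pos: [0.4285, -0.0196, 0.0272]
tcp_rot: [0.602, 0.799, -0.0, -0.0]
ft_force: [1.1, -0.4, -1.3]
finger_gap: 0.0177
grip_force: 30.0
```

nudge_tcp:
  deltas: {"ticks": [[0,0,0,-0.0063,0,0,0],[0,0,0,-0.0188,0,0,0],[0,0,0,-0.0375,0,0,0],[0,0,0,-0.05,0,0,0],[0,0,0,-0.0563,0,0,0],[0,0,0,-0.0563,0,0,0]]}

```text
clock: 4.4
ee_pos: [0.4292, -0.0196, 0.0732]
tcp_rot: [0.602, 0.799, 0.001, 0.001]
ft_force: [0.2, 0.6, -2.0]
finger_gap: 0.0176
grip_force: 30.0
```

```bash
python3 - <<'E'
from h import *
a=shot("top")["pixels"][230:300,210:320]; b=shot("scene")["pixels"][230:340,290:400]
cv2.imwrite("pics/g1.png",np.vstack([cv2.resize(a,(440,280)),cv2.resize(b,(440,300))]))
E
```

```text
(no output)
```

View pics/g1.png

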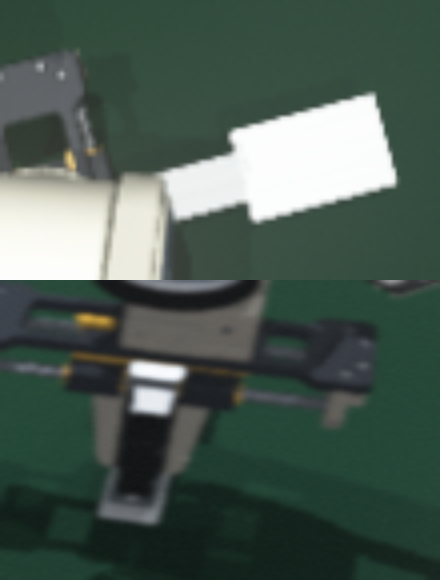

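The lifter is held: in the top half of the crop the blade is at (315,157), straight ahead of the gripper. In the lower half the grip sits between the pads. Next I'll turn it towards the rack, at the pre-insert pose.

Converted, -0.77 rad / 2 = -0.385.

```bash
python3 go.py .416 -.189 .075 3.05
```

```text
d [-0.1595 -0.0586 -0.0028] rv [ 0.   0.  -1.2] q [-0.05  0.26  2.16  0.    0.72 -0.33]
```

nudge_tcp:
  deltas: {"ticks": [[0,0,0,0,0,0,-0.025],[0,0,0,0,0,0,-0.075],[0,0,0,0,0,0,-0.14],[0,0,0,0,0,0,-0.205],[0,0,0,0,0,0,-0.27],[0,0,0,0,0,0,-0.33],[0,0,0,0,0,0,-0.37],[0,0,0,0,0,0,-0.385]]}

```text
clock: 5.3
ee_pos: [0.428, -0.0196, 0.0716]
tcp_rot: [0.256, 0.967, -0.0, -0.001]
ft_force: [0.1, -0.1, -1.9]
finger_gap: 0.0181
grip_force: 30.0
```

```bash
python3 go.py .416 -.189 .075 3.05
```

```text
d [-0.0735 -0.1531 -0.0033] rv [-0.    -0.001 -0.427] q [-0.05  0.26  2.16 -0.    0.72 -1.1 ]
```

Converted, -0.153 m / 0.8 = -0.1913, -0.151 m / 0.8 = -0.1888, -0.427 rad / 2 = -0.2135.

nudge_tcp:
  deltas: {"ticks": [[0,-0.0063,-0.0125,0,0,0,-0.02],[0,-0.02,-0.0413,0,0,0,-0.05],[0,-0.0375,-0.0788,0,0,0,-0.09],[0,-0.0563,-0.1163,0,0,0,-0.13],[0,-0.0725,-0.1513,0,0,0,-0.17],[0,-0.085,-0.1763,0,0,0,-0.2],[0,-0.0906,-0.1888,-0.0013,0,0,-0.2115],[0,-0.0919,-0.1913,-0.0025,0,0,-0.2135]]}

```text
clock: 6.1
ee_pos: [0.4155, -0.1898, 0.0737]
tcp_rot: [0.048, 0.999, 0.0, -0.0]
ft_force: [0.2, 0.9, -2.1]
finger_gap: 0.0179
grip_force: 30.0
```

nudge_tcp:
  deltas: {"ticks": [[0,0,0,0,0,0,0],[0,0,0,0,0,0,0]]}

```text
clock: 6.3
ee_pos: [0.4158, -0.1882, 0.074]
tcp_rot: [0.048, 0.999, 0.0, -0.0]
ft_force: [-0.7, 0.5, -2.1]
finger_gap: 0.0181
grip_force: 30.0
```

```bash
python3 - <<'E'
from h import *
a=shot("top")["pixels"][140:300,240:400]; b=shot("scene")["pixels"][170:320,220:380]
f=lambda x:cv2.resize(x,None,fx=2.5,fy=2.5,interpolation=cv2.INTER_CUBIC)
a=f(a);b=f(b); b=cv2.copyMakeBorder(b,0,a.shape[0]-b.shape[0],0,0,0)
cv2.imwrite("pics/g2.png",np.hstack([a,b]))
E
```

```text
(no output)
```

View pics/g2.png

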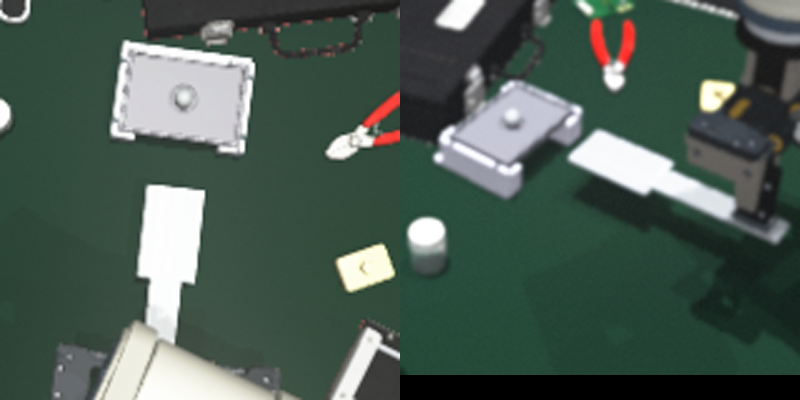

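The left panel (top) shows the blade corners at (147,185), (205,191), (195,283), (137,277), aligned with the rack at about (182,97). The right panel (scene) shows the blade's tip edge at (569,157) to (598,130). I'll triangulate to find any droop and offset.

```bash
cat > b.py <<'E'
from h import *
a=shot("top");b=shot("scene")
def sub(c,pts,off,ox=0):
    P=np.array([[(u-ox+.5)/2.5-.5+off[0],(v+.5)/2.5-.5+off[1]] for u,v in pts],np.float32).reshape(-1,1,2)
    g=cv2.cvtColor(c["pixels"],cv2.COLOR_BGR2GRAY)
    Q=cv2.cornerSubPix(g,P.copy(),(3,3),(-1,-1),(3,50,.01)).reshape(-1,2); print(np.abs(Q-P.reshape(-1,2)).max(1).round(1)); return Q
A=sub(a,((147,185),(205,191),(195,283),(137,277)),(240,140))
B=sub(b,((569,157),(598,130),(672,160),(640,193)),(220,170),400)
X=np.array([tri(a,p,b,q) for p,q in zip(A,B)]); print(X.round(4))
print("centre",X.mean(0).round(4),"tip-base",((X[0]+X[1]-X[2]-X[3])/2).round(4))
z=.052; Y=np.array([onplane(a,p,z) for p in A]); d=(Y[0]+Y[1]-Y[2]-Y[3])/2
print("top-only",Y.mean(0).round(4),"yaw",np.arctan2(d[1],d[0]),np.linalg.norm(d))
O=sub(a,((125,42),(253,60),(240,153),(112,135)),(240,140)); O=np.array([onplane(a,p,.036) for p in O])
print("rack",O.round(4).tolist(),O.mean(0).round(4))
for i,j in((0,3),(1,2)): d=O[i]-O[j]; print("side yaw",np.arctan2(d[1],d[0]))
for i,j in((0,1),(3,2)): d=O[i]-O[j]; print("end yaw",np.arctan2(-d[0],d[1]))
# tray face: grey (bluish) interior
r=a["pixels"][150:210,280:350]; g=cv2.cvtColor(r,cv2.COLOR_BGR2GRAY); m=((g>140)&(g<222)).astype(np.uint8)
m=cv2.morphologyEx(m,cv2.MORPH_OPEN,np.ones((3,3))); cn=max(cv2.findContours(m,0,1)[0],key=cv2.contourArea); q=cv2.minAreaRect(cn)
bx=cv2.boxPoints(q)+[280,150]; T=np.array([onplane(a,p,.041) for p in bx]); print("tray",q,T.round(4).tolist(),T.mean(0).round(4))
print(sense()["ee_pos"])
E
python3 b.py
```

```text
[0.3 0.3 0.6 0.6]
[0.9 0.7 0.5 1.5]
[[ 0.6038 -0.1775  0.0471]
 [ 0.5988 -0.2341  0.0485]
 [ 0.5097 -0.2246  0.0489]
 [ 0.5152 -0.17    0.0443]]
centre [ 0.5569 -0.2016  0.0472] tip-base [ 0.0888 -0.0084  0.0012]
top-only [ 0.5562 -0.2015  0.052 ] yaw -0.09430958357117636 0.08914657057627885
[0.9 0.7 1.7 0.3]
rack [[0.7469, -0.1537, 0.036], [0.7312, -0.2799, 0.036], [0.6378, -0.2739, 0.036], [0.6518, -0.1428, 0.036]] [ 0.6919 -0.2126  0.036 ]
side yaw -0.11401379966045998
side yaw -0.06473799621860557
end yaw -0.12399631607559816
end yaw -0.1060802832046068
tray ((32.99146270751953, 29.173423767089844), (49.36506652832031, 33.47214889526367), 6.632514476776123) [[0.6532, -0.1484, 0.041], [0.7359, -0.1563, 0.041], [0.7246, -0.2774, 0.041], [0.642, -0.2688, 0.041]] [ 0.6889 -0.2127  0.041 ]
[ 0.41605612 -0.18826393  0.07423115]
```

Converted, 0.0315 m / 0.8 = 0.0394, 0.03 m / 0.8 = 0.0375.

nudge_tcp:
  deltas: {"ticks": [[0,0,0,0.0075,0,0,0],[0,0,0,0.0188,0,0,0],[0,0,0,0.0313,0,0,0],[0,0,0,0.0375,0,0,0],[0,0,0,0.0394,0,0,0],[0,0,0,0.0394,0,0,0]]}

```text
clock: 7.1
ee_pos: [0.4158, -0.1888, 0.0423]
tcp_rot: [0.047, 0.999, 0.0, -0.0]
ft_force: [0.6, 0.5, -0.8]
finger_gap: 0.0182
grip_force: 30.0
```

```bash
python3 go.py .55 -.2 .043 3.043
```

```text
d [-0.1347  0.0015 -0.0008] rv [ 0.    -0.001  0.004] q [-0.43  0.36  2.12 -0.    0.67 -1.91]
```

Converted, -0.067 m / 0.8 = -0.0838, -0.063 m / 0.8 = -0.0788.

nudge_tcp:
  deltas: {"ticks": [[0,-0.005,0,0,0,0,0],[0,-0.015,0,0,0,0,0],[0,-0.0275,0,0,0,0,0],[0,-0.0425,0.0006,0,0,0,0],[0,-0.0575,0.0013,0,0,0,0],[0,-0.07,0.0013,0,0,0,0],[0,-0.0788,0.0013,0,0,0,0],[0,-0.0838,0.0013,0,0,0,0]]}

```text
clock: 7.9
ee_pos: [0.4836, -0.1942, 0.0427]
tcp_rot: [0.047, 0.999, -0.0, 0.0]
ft_force: [0.8, 0.3, -1.8]
finger_gap: 0.0181
grip_force: 30.0
```

nudge_tcp:
  deltas: {"ticks": [[0,-0.005,0,0,0,0,0],[0,-0.015,0,0,0,0,0],[0,-0.0275,0,0,0,0,0],[0,-0.0425,0,0,0,0,0],[0,-0.0575,0,0,0,0,0],[0,-0.0725,0,0,0,0,0],[0,-0.0813,0,0,0,0,0],[0,-0.085,0,0,0,0,0]]}

```text
clock: 8.7
ee_pos: [0.5515, -0.2007, 0.0427]
tcp_rot: [0.047, 0.999, -0.0, 0.0]
ft_force: [-0.8, 0.3, -1.8]
finger_gap: 0.0183
grip_force: 30.0
```

```bash
python3 - <<'E'
from h import *
a=shot("top")["pixels"][140:300,240:400]; b=shot("scene")["pixels"][170:320,220:380]
f=lambda x:cv2.resize(x,None,fx=2.5,fy=2.5,interpolation=cv2.INTER_CUBIC)
a=f(a);b=f(b); b=cv2.copyMakeBorder(b,0,a.shape[0]-b.shape[0],0,0,0)
cv2.imwrite("pics/g3.png",np.hstack([a,b]))
E
```

```text
(no output)
```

View pics/g3.png

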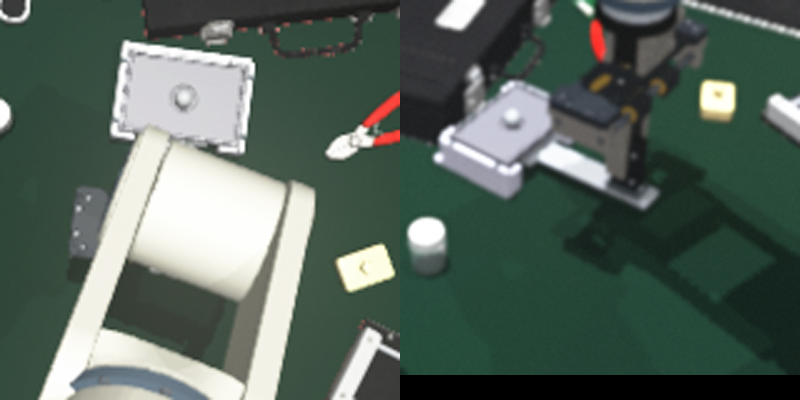

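The blade is under the tray, the shank entering at about (560,155), and the tray and ball are unchanged at (183,97). I'll lift gently.

Converted, -0.015 m / 0.8 = -0.0188, -0.013 m / 0.8 = -0.0163.

nudge_tcp:
  deltas: {"ticks": [[0,0,0,-0.0013,0,0,0],[0,0,0,-0.0038,0,0,0],[0,0,0,-0.0063,0,0,0],[0,0,0,-0.0088,0,0,0],[0,0,0,-0.0113,0,0,0],[0,0,0,-0.0138,0,0,0],[0,0,0,-0.0163,0,0,0],[0,0,0,-0.0188,0,0,0]]}

```text
clock: 9.6
ee_pos: [0.5503, -0.2006, 0.0578]
tcp_rot: [0.047, 0.999, 0.0, -0.0]
ft_force: [0.6, 0.2, -3.8]
finger_gap: 0.0182
grip_force: 30.0
```

nudge_tcp:
  deltas: {"ticks": [[0,0,0,-0.0025,0,0,0],[0,0,0,-0.005,0,0,0],[0,0,0,-0.0088,0,0,0],[0,0,0,-0.0138,0,0,0],[0,0,0,-0.02,0,0,0],[0,0,0,-0.0263,0,0,0],[0,0,0,-0.03,0,0,0],[0,0,0,-0.0313,0,0,0]]}

```text
clock: 10.4
ee_pos: [0.5508, -0.2007, 0.0834]
tcp_rot: [0.047, 0.999, -0.0, 0.0]
ft_force: [-0.3, 0.6, -3.2]
finger_gap: 0.0182
grip_force: 30.0
```

```bash
python3 - <<'E'
from h import *
a=shot("top")["pixels"][140:300,240:400]; b=shot("scene")["pixels"][150:300,220:380]
f=lambda x:cv2.resize(x,None,fx=2.5,fy=2.5,interpolation=cv2.INTER_CUBIC)
a=f(a);b=f(b); b=cv2.copyMakeBorder(b,0,a.shape[0]-b.shape[0],0,0,0)
cv2.imwrite("pics/g4.png",np.hstack([a,b]));print(sense()["wrist_torque"])
E
```

```text
[ 0.04463339  0.08910518 -0.00982074]
```

View pics/g4.png

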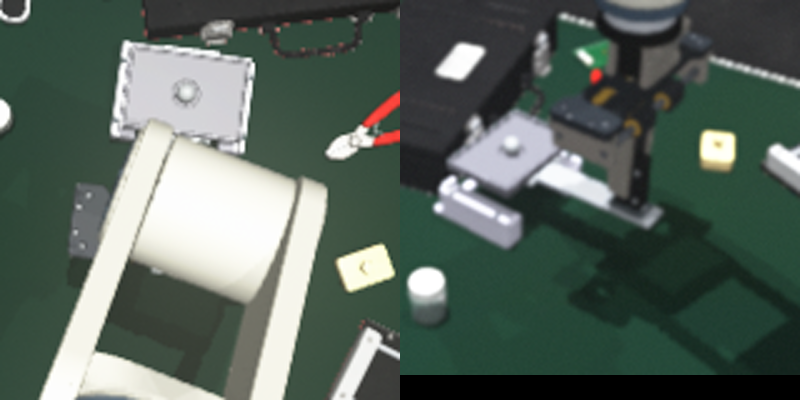

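The tray sits level on the blade at (500,148), the ball is in its pocket at (510,145), and the tray is clear of the rack. I'll raise it, then traverse to the lens.

Converted, -0.052 m / 0.8 = -0.065, -0.044 m / 0.8 = -0.055.

nudge_tcp:
  deltas: {"ticks": [[0,0,0,-0.0025,0,0,0],[0,0,0,-0.0075,0,0,0],[0,0,0,-0.015,0,0,0],[0,0,0,-0.025,0,0,0],[0,0,0,-0.035,0,0,0],[0,0,0,-0.045,0,0,0],[0,0,0,-0.055,0,0,0],[0,0,0,-0.065,0,0,0]]}

```text
clock: 11.3
ee_pos: [0.5506, -0.2007, 0.1357]
tcp_rot: [0.047, 0.999, -0.0, 0.0]
ft_force: [0.9, 0.3, -3.3]
finger_gap: 0.0182
grip_force: 30.0
```

nudge_tcp:
  deltas: {"ticks": [[0,0,0,-0.01,0,0,0],[0,0,0,-0.02,0,0,0],[0,0,0,-0.0325,0,0,0],[0,0,0,-0.045,0,0,0],[0,0,0,-0.0575,0,0,0],[0,0,0,-0.0688,0,0,0],[0,0,0,-0.0775,0,0,0],[0,0,0,-0.0825,0,0,0]]}

```text
clock: 12.1
ee_pos: [0.5508, -0.2008, 0.2017]
tcp_rot: [0.047, 0.999, -0.0, 0.0]
ft_force: [0.0, 0.0, -3.4]
finger_gap: 0.0176
grip_force: 30.0
```

nudge_tcp:
  deltas: {"ticks": [[0,0,0,-0.0013,0,0,0],[0,0,0,-0.0013,0,0,0],[0,0,0,-0.0013,0,0,0],[0,0,0,-0.0013,0,0,0]]}

```text
clock: 12.5
ee_pos: [0.5503, -0.2006, 0.2014]
tcp_rot: [0.047, 0.999, 0.0, -0.0]
ft_force: [0.1, -0.2, -2.9]
finger_gap: 0.018
grip_force: 30.0
```

```bash
python3 go.py .5255 .1275 .202 3.047
```

```text
d [ 0.0557  0.3243 -0.0005] rv [ 0.    -0.001 -0.   ] q [-0.35  0.31  1.73 -0.    1.1  -1.83]
```

Gradual traverse, with the first part as its own block.

Converted, 0.052 m / 0.8 = 0.065, 0.042 m / 0.8 = 0.0525.

nudge_tcp:
  deltas: {"ticks": [[0,0,0.0013,0,0,0,0],[0,0.0013,0.005,0,0,0,0],[0,0.0025,0.0113,0,0,0,0],[0,0.0038,0.02,0,0,0,0],[0,0.005,0.03,0,0,0,0],[0,0.0075,0.0413,0,0,0,0],[0,0.0088,0.0525,0,0,0,0],[0,0.0113,0.065,0,0,0,0]]}

```text
clock: 13.3
ee_pos: [0.5465, -0.1471, 0.2019]
tcp_rot: [0.047, 0.999, 0.0, 0.0]
ft_force: [-0.3, 0.1, -2.6]
finger_gap: 0.0179
grip_force: 30.0
```

nudge_tcp:
  deltas: {"ticks": [[0,0.0025,0.0125,0,0,0,0],[0,0.0038,0.025,0,0,0,0],[0,0.0063,0.0375,0,0,0,0],[0,0.0088,0.05,0,0,0,0],[0,0.0113,0.0625,0,0,0,0],[0,0.0125,0.075,0,0,0,0],[0,0.015,0.0875,0,0,0,0],[0,0.0175,0.1,0,0,0,0]]}

```text
clock: 14.1
ee_pos: [0.5401, -0.0662, 0.2018]
tcp_rot: [0.047, 0.999, -0.0, 0.0]
ft_force: [-0.3, -0.2, -2.7]
finger_gap: 0.0176
grip_force: 30.0
```

nudge_tcp:
  deltas: {"ticks": [[0,0.0025,0.0125,0,0,0,0],[0,0.0038,0.025,0,0,0,0],[0,0.0063,0.0375,0,0,0,0],[0,0.0088,0.05,0,0,0,0],[0,0.0113,0.0613,0,0,0,0],[0,0.0125,0.0713,0,0,0,0],[0,0.0138,0.08,0,0,0,0],[0,0.015,0.0875,0,0,0,0]]}

```text
clock: 14.9
ee_pos: [0.5348, 0.0044, 0.2018]
tcp_rot: [0.047, 0.999, -0.0, 0.0]
ft_force: [0.4, 0.4, -3.4]
finger_gap: 0.018
grip_force: 30.0
```

nudge_tcp:
  deltas: {"ticks": [[0,0.0013,0.0063,0,0,0,0],[0,0.0025,0.0113,0,0,0,0],[0,0.0025,0.015,0,0,0,0],[0,0.0038,0.0175,0,0,0,0],[0,0.0038,0.0188,0,0,0,0],[0,0.0038,0.0188,0,0,0,0],[0,0.0038,0.0188,0,0,0,0]]}

```text
clock: 15.6
ee_pos: [0.5333, 0.0188, 0.2018]
tcp_rot: [0.047, 0.999, -0.0, 0.0]
ft_force: [0.4, 0.3, -3.6]
finger_gap: 0.0178
grip_force: 30.0
```

```bash
python3 - <<'E'
from h import *
a=shot("top");b=shot("scene")
cv2.imwrite("pics/s5.png",b["pixels"]);cv2.imwrite("pics/t5.png",a["pixels"])
x=a["pixels"][110:300,90:290]; y=b["pixels"][130:310,100:300]
f=lambda x:cv2.resize(x,(400,int(x.shape[0]*2)),interpolation=cv2.INTER_CUBIC)
x=f(x);y=f(y); y=cv2.copyMakeBorder(y,0,x.shape[0]-y.shape[0],0,0,0)
cv2.imwrite("pics/g5.png",np.hstack([x,y]))
E
python3 go.py .5255 .1275 .202 3.047
```

```text
d [ 0.018   0.1074 -0.0002] rv [-0. -0. -0.] q [ 0.03  0.22  1.84 -0.    1.07 -1.44]
```

View pics/g5.png

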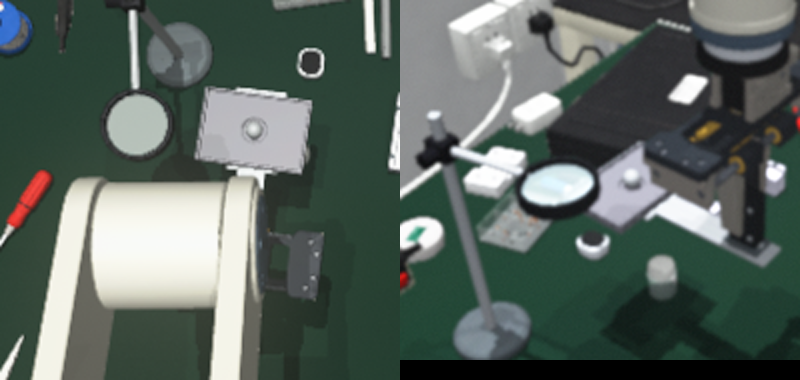

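In the top half the ball is at (254,129) and the ring at (137,123). In the scene half the ball is at (631,177) and the ring at (559,189). The tray is level and away from the magnifier. I'll triangulate the remaining shift.

```bash
python3 - <<'E'
from h import *
a=shot("top");b=shot("scene")
ga=cv2.cvtColor(a["pixels"],6);gb=cv2.cvtColor(b["pixels"],6)
def bright(g,x,y,r=6):
    w=g[y-r:y+r+1,x-r:x+r+1].astype(float); w=np.clip(w-w.max()*.93,0,None); i=np.indices(w.shape); return (x-r+(w*i[1]).sum()/w.sum(), y-r+(w*i[0]).sum()/w.sum())
p=(217,174.5);q=(215.5,218.5); print(bright(ga,217,174),bright(gb,215,218))
B=tri(a,p,b,q); L=tri(a,(158.4,171.6),b,(179.3,224.2)); print("ball",B.round(4),"top@.19",onplane(a,p,.190).round(4),"ring",L.round(4),"top@.255",onplane(a,(158.4,171.6),.255).round(4))
d=L-B; d[2]=0; s=sense(); print("tool shift",R.from_quat(s["tcp_rot"]).inv().apply(d).round(4))
E
```

```text
(np.float64(216.27831617201696), np.float64(173.81253785584494)) (np.float64(215.0113314447592), np.float64(216.55524079320114))
ball [0.673  0.0058 0.1887] top@.19 [0.6722 0.0053 0.19  ] ring [0.6651 0.1157 0.2535] top@.255 [0.6654 0.1158 0.255 ]
tool shift [ 0.0183  0.1086 -0.    ]
```

Converted, 0.051 m / 0.8 = 0.0638, 0.042 m / 0.8 = 0.0525.

nudge_tcp:
  deltas: {"ticks": [[0,0,0.0013,0,0,0,0],[0,0.0013,0.005,0,0,0,0],[0,0.0025,0.0113,0,0,0,0],[0,0.0038,0.02,0,0,0,0],[0,0.005,0.03,0,0,0,0],[0,0.0063,0.0413,0,0,0,0],[0,0.0088,0.0525,0,0,0,0],[0,0.0113,0.0638,0,0,0,0]]}

```text
clock: 16.6
ee_pos: [0.529, 0.0716, 0.2018]
tcp_rot: [0.047, 0.999, 0.0, -0.0]
ft_force: [0.1, -0.5, -4.1]
finger_gap: 0.0177
grip_force: 30.0
```

nudge_tcp:
  deltas: {"ticks": [[0,0.0019,0.0113,0,0,0,0],[0,0.0038,0.0225,0,0,0,0],[0,0.0063,0.0338,0,0,0,0],[0,0.0075,0.045,0,0,0,0],[0,0.0088,0.055,0,0,0,0],[0,0.01,0.0638,0,0,0,0],[0,0.0113,0.07,0,0,0,0],[0,0.0113,0.0725,0,0,0,0]]}

```text
clock: 17.4
ee_pos: [0.5256, 0.1297, 0.2017]
tcp_rot: [0.047, 0.999, 0.0, -0.0]
ft_force: [0.8, 0.2, -3.5]
finger_gap: 0.0178
grip_force: 30.0
```

nudge_tcp:
  deltas: {"ticks": [[0,0,0,0,0,0,0],[0,0,0,0,0,0,0],[0,0,0,0,0,0,0],[0,0,0,0,0,0,0],[0,0,0,0,0,0,0],[0,0,0,0,0,0,0],[0,0,0,0,0,0,0],[0,0,0,0,0,0,0]]}

```text
clock: 18.2
ee_pos: [0.5256, 0.1292, 0.2018]
tcp_rot: [0.047, 0.999, -0.0, -0.0]
ft_force: [-0.3, 0.3, -2.7]
finger_gap: 0.0178
grip_force: 30.0
```

nudge_tcp:
  deltas: {"ticks": [[0,0,0,0,0,0,0],[0,0,0,0,0,0,0],[0,0,0,0,0,0,0],[0,0,0,0,0,0,0],[0,0,0,0,0,0,0],[0,0,0,0,0,0,0],[0,0,0,0,0,0,0],[0,0,0,0,0,0,0]]}

```text
clock: 19.0
ee_pos: [0.5257, 0.1292, 0.2018]
tcp_rot: [0.047, 0.999, 0.0, 0.0]
ft_force: [0.9, 0.2, -3.2]
finger_gap: 0.018
grip_force: 30.0
```

```bash
python3 - <<'E'
from h import *
a=shot("top");b=shot("scene")
x=a["pixels"][110:300,90:290]; y=b["pixels"][130:310,100:300]
f=lambda x:cv2.resize(x,(400,int(x.shape[0]*2)),interpolation=cv2.INTER_CUBIC)
x=f(x);y=f(y); y=cv2.copyMakeBorder(y,0,x.shape[0]-y.shape[0],0,0,0)
cv2.imwrite("pics/g6.png",np.hstack([x,y])); print(proj(b,[.665,.1157,.189]),proj(a,[.665,.1157,.189]))
E
```

```text
[183.60075493 251.24143355] [165.54064675 176.67297567]
```

View pics/g6.png

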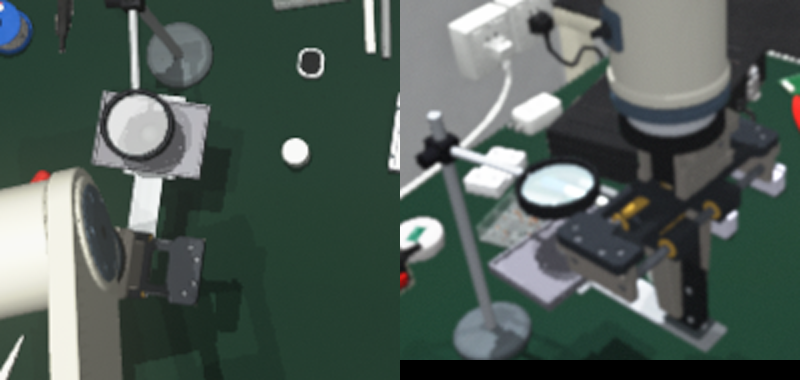

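In the top half the ball shows through the lens at about (151,132), which matches the predicted (151,133). The tray is level and the gripper is clear of the ring. I'll hand in.

```bash
python3 -c "
from cell import bot, cams, workorder, sense
print(workorder.sign_off())"
```

```text
the job is handed in; nothing more can be done
None
```

The job is handed in at about 19 s of the 61 s limit, with the lifter still holding the tray level and the ball in its pocket, centred under the lens about 61 mm below the ring by camera measurement; the sign-off returned no verdict.

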